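# Hang the bench gauge in the shutter cabinet

### The job

Pick up the boost gauge by the tab on its bracket, carry it through the narrow slot of the little grey cabinet without touching the cabinet, and hang it on the hook inside with its dial facing out of the slot. Press the bracket lightly back against the hook's sprung pad, lower it behind the hook's lip until the hook carries it, let go gently without letting it drop, and leave the things around it alone; the hook is delicate, so never lean on it hard.

Things in the scene. Friction and masses are not known exactly. Their poses are not given: they have to be found in the camera images.
- gauge: Gauge to hang, 0.21-0.38 kg, stands on the mat: black housing 40 (x) x 52 (y) x 50 mm high, round dial on its -x face (bezel 3 mm proud). From its top rises a flat aluminium bracket, 6 mm thick, middle at x = 0: strap 36 mm wide to 116 mm height, neck 20 mm wide to 166 mm, then the grip tab. Origin: centre of the housing's underside; z up, -x is where the dial looks.
- gauge_rim (a point): Middle of the upper rim of the eye in the gauge's strap, 106 mm above the underside. The eye is a rectangular window through the strap (along x), 22 mm wide, 64 to 106 mm above the underside. This rim comes to rest on the hook's shank.
- gauge_dial (a point): Centre of the dial side of the housing, 25 mm above the underside of the gauge, 20 mm in front (-x) of its middle.
- gauge_tab (a point): Grip point in the gauge's black tab, 190 mm above the underside. Tab 14 mm (x) x 26 mm (y), from 165 to 207 mm height. Gripped across its 14 mm (along x) the gauge does not swing in the fingers when pressed on the pad. Once hung, the tab's underside is about 24 to 40 mm above the cabinet's roof.
- cabinet: Grey steel cabinet fixed on the bench, 180 deep (x) x 200 wide (y) x 180 mm high, floor plate 12 mm, open at the back, front looking to -x. A slot 70 mm wide at y = 0 between the two front shutters runs the full height and goes on through the roof (6 mm thick) from the front edge to x = +60 mm, so the bracket's neck can stick out of the roof. Origin: centre of the underside.
- slot (a point): Middle of the front slot, in the plane of the cabinet's front face (x = -90 mm), 90 mm above the cabinet's underside.
- rack: Post inside the cabinet (front face at x = +65 mm, 172 mm tall) with a hook and sprung pad; same origin and axes as the cabinet. Hook: round level shank 7 mm thick along x at y = 0; at its front (-x) end a lip 8 mm wide, 5 mm thick, stands 11.5 mm above the shank's axis (8 mm above its top). Behind the lip a flat white pad, 36 mm wide, 24 mm high, slides on the shank.
- hook_mean (a point): Fixed mark in the rack's frame (x = 3, y = 0, z = 150 mm): only the average place of the lip's front face, at the height of the shank's axis. The hook is clamped adjustably: the true hook stands anywhere up to 10 mm nearer or deeper (x) and up to 8 mm higher or lower than this, with lip and pad together. No measurement tells it: find it by feel or by eye.
- pad (a joint): How far the pad is pressed back (+x) along the shank, m: 0 at rest, 2 mm behind the lip's rear face; hard stop at 0.010. It pushes back with 2 N plus 0.8 N per mm. Pad and lip are slippery. The 6 mm bracket passes down behind the lip only with the pad pressed more than 4 mm (5.2 N); once hung, the pad stays at about 4 mm and holds the bracket against the lip.
- ecu: Aluminium control unit, flat finned box 120 x 150 x 36 mm with a black socket on its -x side; leave alone. Origin: centre of underside.
- box: Flat black interface box 75 x 125 x 26 mm; leave alone. Origin: centre of underside.
- mouse: Black computer mouse 95 x 56 x 29 mm; leave alone. Origin: centre of underside.
Not all that is in view belongs to the job. Leave any yellow look-alike of the gauge alone.

How it is judged:
By the outcome, as a careful person would: the job done as asked, in the order asked, and still so for the second after the job is handed in, with the robot touching nothing.
It also fails if it takes over 72 s, if anything falls off the work surface, if the arm or the gripper's body presses on something with over 40 N, if the wrist force passes 120 N, or if a joint passes its speed limit or range.

### The arm

A 7-joint arm with a two-finger parallel gripper is mounted at the origin on the work surface. World frame = base frame: x ahead of the robot, y to its left, z up, the work surface at z = 0. Lengths are in m, angles in rad, forces in N, time in s.
With the tool pointing down it reaches from about 0.425 to 0.925 m from the base axis. Payload 6.8 kg.
Tool frame: the origin (TCP) lies on the centre line of the jaws, within the pads' length; the fingertips stand bot.tip_reach ahead of it and the grasp point (between the pads) lies 3 mm ahead of it (bot.tip_reach is the distance from the TCP to the fingertips, in m); z points along the fingers, y is the line along which they close (so a half turn about z gives the same grasp; the last joint's range is limited). The gripper opens to 85 mm and grips with 20 to 120 N. Pads are 22 mm wide; open, the fingers measure 114 mm over their backs; the gripper's body (76 mm by 85 mm) begins 54 mm behind the grasp point. The pads swing forward as they close: fully open they stand 13 mm farther back than shut.
Start: joints at [1.133, 0.477, 0.022, 1.555, -0.011, 1.109, -0.083], TCP at [0.219, -0.639, 0.233] pointing down, gripper open.
Joint ranges: [-2.96, 2.96], [-0.34, 2.1], [-1.41, 1.46], [0.24, 2.44], [-1.37, 4.51], [0.17, 1.92], [-2.96, 2.96]. Speed limits (rad/s): [2.39, 2.39, 3.14, 3.14, 3.14, 3.14, 3.14].

### API

Orientations are given as a unit quaternion [w, x, y, z].
In Python, from station import bot gives the robot as it stands.
- The arm moves only by the tool jog_arm, never from a script. Its argument "deltas" is a list of rows, each a list of 7 numbers: the shift along the world's x, y, z in m, then the turn, a rotation vector about the world's x, y, z in rad, then the opening, from 0 (shut) to 1 (fully open). In form: [[x, y, z, rx, ry, rz, grip], ...]. A call has 1 to 10 rows; each row shifts and turns the commanded pose from where the row before left it; what a row does not reach is not made up. A row lasts 1/10 s, in which the tool goes at most 50 mm and 8.59 degrees, less where a joint would pass 70% of its speed; a pose out of reach is approached as far as the arm can. A call with a gripper value outside its range is refused whole. The fingers move at their own pace and stop on an object; "newtons" is the grip in N (left out, the last holds). Time passes only in rows, so rows that do not move let the fingers close. It gives the time, the measured TCP pose, the force, the opening and the grip force at its end, in the units of the state.
- bot.get_obs(): the state, without advancing time (a new reading comes with each control period).
- bot.read_camera(name): name is "side" or "top" or "wrist"; returns a dict with "img" (480x640x3 uint8, red, green, blue), "K" (3x3 intrinsics, pixels), "eye" and "attitude" of the camera in the world. Camera axes: x right, y down, z forward; pixel columns grow to the right and rows downward; lengths in m; the calibration is good to about 2 mm. A picture is of the moment at which its call begins. There is no depth.
- bot.hand_in(): hands the job in; it is judged then, once.
The state is a dict: "t": time; "q": joint angles; "joint_vel": joint speeds; "joint_torque": joint torques, N m; "eef_pos": TCP position; "tool_rot": TCP orientation; "contact_force": force on the tool from outside, world axes, zero at the start; "torque": the same for the moment, N m; "gripper_width": opening from 0.0 (shut) to 1.0 (fully open); "grasp_force": force on a finger pad.
Only numpy, scipy, OpenCV 4.12 (cv2) and the standard library are available. Lean on these libraries where they do the work, as an engineer would, in place of code of your own. Each camera call takes 0.05 s, during which the arm holds its last target. There are 200 camera calls.

## Working session

There is one attempt and no reset: what is moved stays moved. The work goes in short steps, Python scripts to look and compute and a tool call to move; the robot and the scene stay as the last step left them, time stands still between calls to the robot, and variables do not carry over. Pictures are saved under pics/ and viewed, at most 10 in all, crops included, and the job is handed in when it is done.

Besides the shell and the picture viewer there is one more tool, called after "Emit:" as a command line: name --pt "numbers of a row" for each row, then --argument value for the rest. jog_arm: Moves the arm, as the interface text tells. Its arguments: {"type":"object","properties":{"deltas":{"type":"array"},"newtons":{"type":"number"}},"required":["deltas"]}

```bash
ls; mkdir -p pics; python3 - <<'E'
from station import bot
import cv2,numpy as np
o=bot.get_obs();print(o,bot.tip_reach)
for n in("side","top"):
    c=bot.read_camera(n);cv2.imwrite(f"pics/{n}0.png",c["img"][:,:,::-1]);print(n,c["K"],c["eye"],c["attitude"])
E
```

```text
pics
{'t': 0.0, 'q': array([ 1.13289528,  0.47780291,  0.02233653,  1.5564919 , -0.01147355,
        1.10927784, -0.08310049]), 'joint_vel': array([-0.00013583,  0.00141807, -0.00083021, -0.00044212,  0.001658  ,
       -0.00054649,  0.00050146]), 'joint_torque': array([-9.42282968e-04, -5.96451795e+01,  1.60725430e+00, -2.81193370e+01,
        1.22981763e-02,  9.34686977e-03,  2.76039458e-05]), 'eef_pos': array([ 0.21838534, -0.6380572 ,  0.23160669]), 'tool_rot': array([-8.96741035e-04,  9.86431366e-01,  1.64171565e-01, -2.30528618e-04]), 'contact_force': array([ 0.50577685,  1.18233378, -0.1254219 ]), 'torque': array([-0.00241441, -0.00838016, -0.02701297]), 'grasp_force': 0.0, 'gripper_width': 0.9996737585545208} 0.022
side [[470.40826065   0.         313.80076878]
 [  0.         470.40826065 244.50891809]
 [  0.           0.           1.        ]] [0.28365226 0.72928559 1.03590801] [ 0.05179547 -0.13511936  0.91989348 -0.36449414]
top [[467.08266809   0.         322.75451362]
 [  0.         467.08266809 235.07494147]
 [  0.           0.           1.        ]] [ 0.39649597 -0.03964211  1.1340759 ] [-0.05437864  0.71170523 -0.69835023  0.05315623]
```

View pics/side0.png

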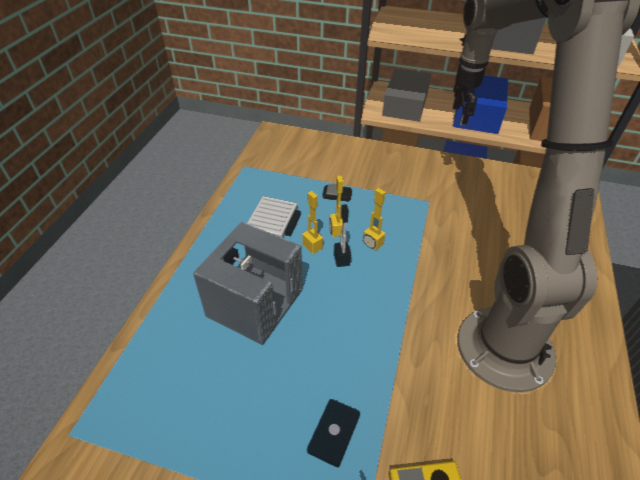

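View pics/top0.png

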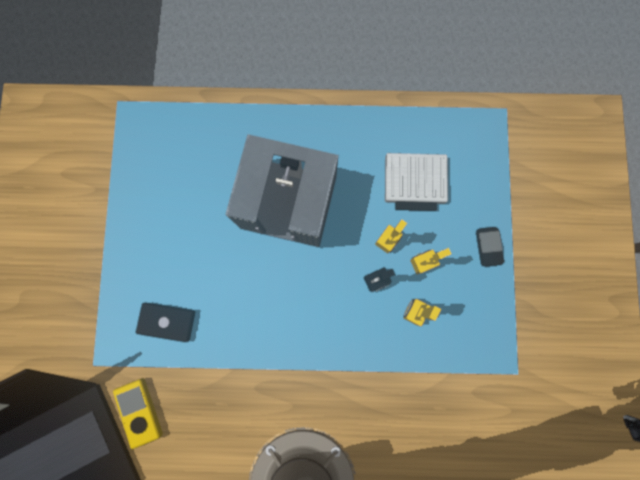

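The side view shows the cabinet at (250,285), a black-bodied gauge at (343,250) and yellow look-alikes at (313,240), (336,222) and (373,238). In the top view the black gauge is at (378,278) and the yellow ones are at (390,237), (428,262) and (420,312). The black one at (378,278) fits "black housing, aluminium bracket, black tab". I'll confirm that in one enlarged crop.

```bash
python3 - <<'E'
import cv2,numpy as np
s=cv2.imread("pics/side0.png");t=cv2.imread("pics/top0.png")
a=cv2.resize(s[165:275,290:400],(400,400),interpolation=2);b=cv2.resize(t[205:335,345:475],(400,400),interpolation=2)
c=cv2.resize(t[125:255,220:350],(400,400)[:2],interpolation=2)
cv2.imwrite("pics/crop1.png",np.hstack([a,b]))
E
```

```text
(no output)
```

View pics/crop1.png

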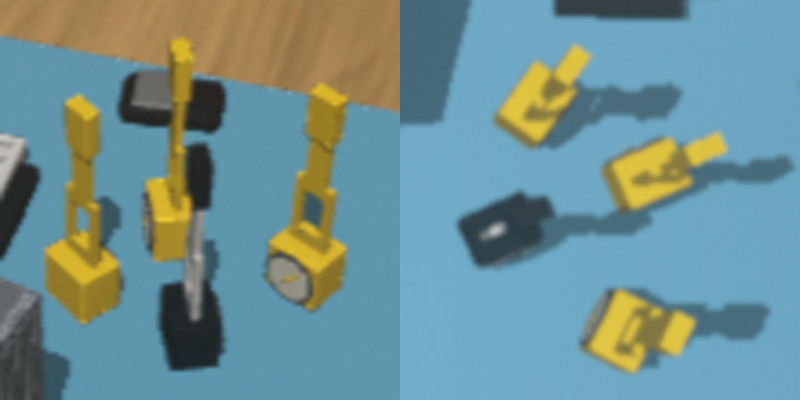

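The crop confirms it: the black gauge with the aluminium bracket, edge-on to the side camera, is the one meant. Next I'll locate it and the cabinet by rays.

```bash
cat > h.py <<'E'
import numpy as np,cv2
from scipy.spatial.transform import Rotation as R
from station import bot
def rot(q): return R.from_quat([q[1],q[2],q[3],q[0]])
def ray(c,px):
    d=np.linalg.solve(c["K"],[px[0],px[1],1.]);return rot(c["attitude"]).apply(d/np.linalg.norm(d))
def plane(c,px,z):
    d=ray(c,px);e=np.array(c["eye"]);return e+d*(z-e[2])/d[2]
def tri(obs):
    A=np.zeros((3,3));b=np.zeros(3)
    for c,p in obs:
        d=ray(c,p);M=np.eye(3)-np.outer(d,d);A+=M;b+=M@np.array(c["eye"])
    x=np.linalg.solve(A,b)
    return x,[np.linalg.norm(np.cross(x-np.array(c["eye"]),ray(c,p))) for c,p in obs]
def proj(c,X):
    v=rot(c["attitude"]).inv().apply(np.array(X)-c["eye"]);p=c["K"]@v;return p[:2]/p[2]
E
python3 - <<'E'
from h import *
np.set_printoptions(precision=4,suppress=True)
s=bot.read_camera("side");t=bot.read_camera("top")
np.savez("cams.npz",**{n+k:np.array(c[k]) for n,c in(("s",s),("t",t)) for k in("K","eye","attitude")})
print("tabtop",tri([(s,(345,206)),(t,(389.5,273))]))
# cabinet: light-ish roof mask
g=t["img"][120:255,220:350].astype(int)
sat=g.max(2)-g.min(2);val=g.max(2)
m=((sat<25)&(val>40)&(val<140)).astype(np.uint8)*255
m=cv2.morphologyEx(m,cv2.MORPH_OPEN,np.ones((3,3)))
cv2.imwrite("pics/m.png",m)
im=t["img"][120:255,220:350,::-1]
big=cv2.resize(im,None,fx=4,fy=4,interpolation=cv2.INTER_CUBIC)
mm=cv2.cvtColor(cv2.resize(m,(130*2,135*2),interpolation=0),8)
out=np.zeros((540,790,3),np.uint8);out[:,:520]=big;out[:270,525:785]=mm
cv2.imwrite("pics/cab.png",out)
w=bot.read_camera("wrist");print(w["K"],w["eye"],w["attitude"]);print(bot.get_obs()["eef_pos"])
cv2.imwrite("pics/w0.png",w["img"][:,:,::-1])
E
```

```text
tabtop (array([ 0.4648, -0.17  ,  0.2103]), [np.float64(8.966139275609882e-05), np.float64(8.966139275607657e-05)])
[[405.9033   0.     316.1166]
 [  0.     405.9033 239.2627]
 [  0.       0.       1.    ]] [ 0.2842 -0.6151  0.3727] [ 0.1109  0.8062 -0.5757 -0.0796]
[ 0.2185 -0.6384  0.2321]
```

View pics/cab.png

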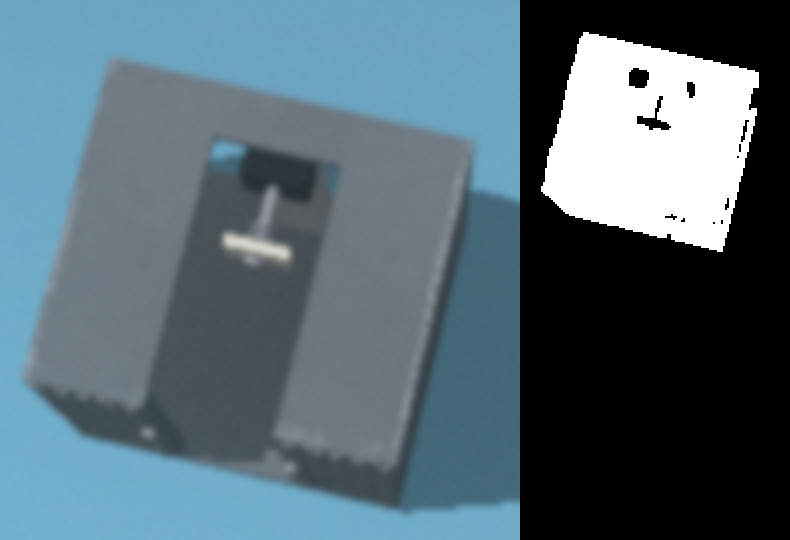

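The crop shows the cabinet roof corners at crop pixels (112,60), (472,142), (25,378) and (395,468). The roof slot runs back to (212,137)–(342,165). The white pad's top edge is at (224,236)–(292,252), with the lip tip at (253,262).

```bash
cat >> h.py <<'E'
def cams():
    z=np.load("cams.npz");return [{k:z[n+k] for k in("K","eye","attitude")} for n in "st"]
E
python3 - <<'E'
from h import *
np.set_printoptions(precision=4,suppress=True)
s,t=cams()
f=lambda x,y:(220+(x+.5)/4-.5,120+(y+.5)/4-.5)
P={}
for n,x,y in(("rl",112,60),("rr",472,142),("fl",25,378),("fr",395,468),("sl",148,402),("sr",278,436),("bl",212,137),("br",342,165)):
    P[n]=plane(t,f(x,y),.18)[:2];print(n,P[n])
c=sum(P[k] for k in("rl","rr","fl","fr"))/4;print("centre",c)
for a,b in(("fl","rl"),("fr","rr"),("sl","bl"),("sr","br")):
    d=P[b]-P[a];print(a,b,np.linalg.norm(d),np.degrees(np.arctan2(d[1],d[0])))
for a,b in(("rr","rl"),("fr","fl"),("br","bl")):
    d=P[b]-P[a];print(a,b,np.linalg.norm(d),np.degrees(np.arctan2(-d[0],d[1])))
for n,x,y in(("pl",224,236),("pr",292,252),("lip",253,262)): print(n,plane(t,f(x,y),.16)[:2])
E
```

```text
rl [0.757  0.1281]
rr [ 0.7151 -0.0649]
fl [0.5831 0.1658]
fr [ 0.5394 -0.0276]
sl [0.5716 0.1013]
sr [0.555  0.0333]
bl [0.7152 0.0731]
br [0.7011 0.0038]
centre [0.6486 0.0503]
fl rl 0.1778787370508798 -12.253275072612643
fr rr 0.17954708417875898 -11.98395089621498
sl bl 0.1463106611562427 -11.10676197808092
sr br 0.14903504486555838 -11.43149997273165
rr rl 0.19744420104191635 -12.247986845478449
fr fl 0.198295024395353 -12.729497586864463
br bl 0.07079317774400985 -11.493044318359244
pl [0.6667 0.0671]
pr [0.6586 0.0303]
lip [0.6527 0.0511]
```

Emit:
jog_arm --pt "0.01 0.03 0.02 0 0 0 1" --pt "0.015 0.04 0.02 0 0 0 1" --pt "0.015 0.04 0.02 0 0 0 1" --pt "0.015 0.04 0.02 0 0 0 1" --pt "0.015 0.04 0.02 0 0 0 1" --pt "0.015 0.04 0.02 0 0 0 1" --pt "0.01 0.04 0.01 0 0 0 1" --pt "0 0 0 0 0 0 1"

```text
t: 1.05
eef_pos: [0.3167, -0.364, 0.3648]
tool_rot: [0.001, 0.986, 0.168, 0.002]
contact_force: [0.3, 0.4, 1.7]
gripper_width: 0.999
grasp_force: 0.0
```

```bash
python3 - <<'E'
from h import *
w=bot.read_camera("wrist");print(w["eye"],w["attitude"],proj(w,(.465,-.17,.21)),proj(w,(.465,-.17,0)))
np.savez("w1.npz",**{k:np.array(w[k]) for k in w})
cv2.imwrite("pics/w1.png",w["img"][:,:,::-1])
E
```

```text
[ 0.38162957 -0.34000092  0.50576304] [ 0.11103495  0.80854423 -0.57272191 -0.07692252] [  98.03853499 -102.57835977] [195.39493687   0.24483061]
```

View pics/w1.png

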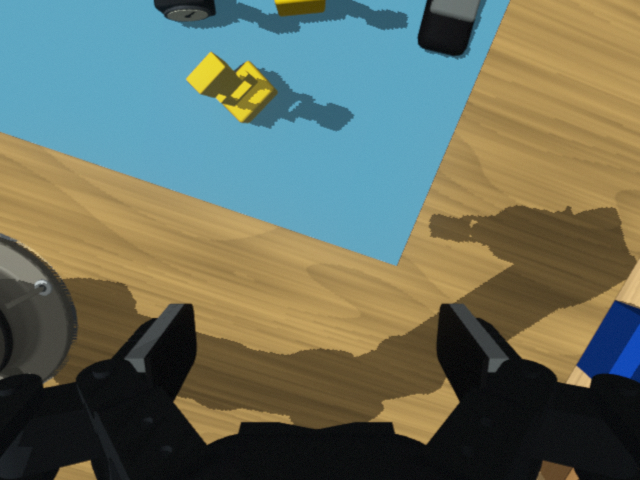

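The wrist view shows the black gauge at (190,15) with its dial facing down in the image, so the dial looks toward world −x. I'll turn the tool about +82° and go over it.

Emit:
jog_arm --pt "0.014 0.013 0.0035 0 0 0.143 1" --pt "0.014 0.013 0.0035 0 0 0.143 1" --pt "0.014 0.013 0.0035 0 0 0.143 1" --pt "0.014 0.013 0.0035 0 0 0.143 1" --pt "0.014 0.013 0.0035 0 0 0.143 1" --pt "0.014 0.013 0.0035 0 0 0.143 1" --pt "0.014 0.013 0.0035 0 0 0.143 0.8" --pt "0.014 0.013 0.0035 0 0 0.143 0.6" --pt "0.014 0.013 0.0035 0 0 0.143 0.5" --pt "0.014 0.013 0.0035 0 0 0.143 0.5"

```text
t: 2.1
eef_pos: [0.4537, -0.2396, 0.397]
tool_rot: [-0.0, 0.636, 0.772, -0.0]
contact_force: [0.4, -0.6, -0.1]
gripper_width: 0.501
grasp_force: 0.0
```

Emit:
jog_arm --pt "0 0 0 0 0 0 0.5" --pt "0 0 0 0 0 0 0.5"

```text
t: 2.3
eef_pos: [0.4531, -0.2399, 0.3969]
tool_rot: [-0.0, 0.639, 0.769, -0.0]
contact_force: [0.3, -0.6, 0.1]
gripper_width: 0.502
grasp_force: 0.0
```

```bash
python3 - <<'E'
from h import *
o=bot.get_obs();print(o["eef_pos"],rot(o["tool_rot"]).as_matrix(),o["q"])
w=bot.read_camera("wrist");print(w["eye"],proj(w,(.465,-.17,.21)),proj(w,(.465,-.17,0)))
np.savez("w2.npz",**{k:np.array(w[k]) for k in w})
cv2.imwrite("pics/w2.png",w["img"][:,:,::-1])
E
```

```text
[ 0.45311399 -0.2398616   0.39694055] [[-1.84037677e-01  9.82918535e-01 -1.13425469e-03]
 [ 9.82919130e-01  1.84037944e-01  1.34627206e-04]
 [ 3.41073477e-04 -1.09010415e-03 -9.99999348e-01]] [ 0.67429548  0.1097086  -0.33910932  1.68462093  0.03755074  1.35472845
  0.5140714 ]
[ 0.44162337 -0.17154176  0.53765686] [346.60060052 129.13596673] [334.95557181 127.67918848]
```

View pics/w2.png

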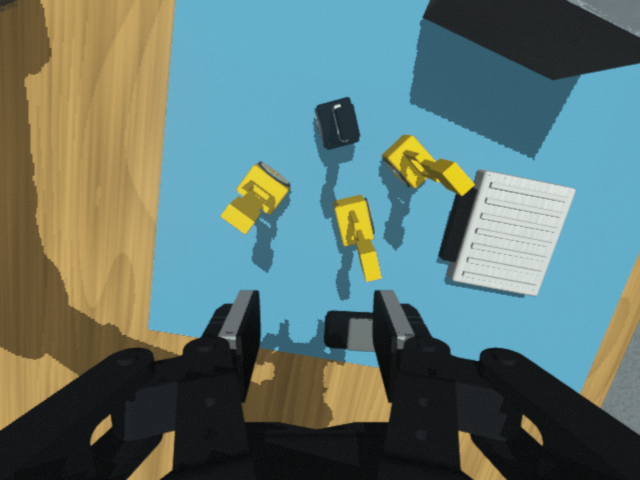

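The view shows the black gauge almost directly under the camera at (337,123), with yellow gauges at (256,195), (357,235) and (430,165). I'll take its orientation by mask, then shift the camera for the second view.

```bash
cat >> h.py <<'E'
def blob(c,near,r=70,thr=70):
    g=c["img"].astype(int);val=g.max(2)
    m=(val<thr).astype(np.uint8);x,y=map(int,near);k=np.zeros_like(m);k[max(0,y-r):y+r,max(0,x-r):x+r]=1;m*=k
    n,l,st,ce=cv2.connectedComponentsWithStats(m)
    i=min(range(1,n),key=lambda i:1e9 if st[i][4]<80 else np.hypot(*(ce[i]-near)))
    cs,_=cv2.findContours((l==i).astype(np.uint8),0,1)
    return max(cs,key=cv2.contourArea),st[i],(l==i)
E
python3 - <<'E'
from h import *
np.set_printoptions(precision=4,suppress=True)
z=np.load("w2.npz");w={k:z[k] for k in z}
c,st,_=blob(w,(337,123));b=cv2.boxPoints(cv2.minAreaRect(c));print(st,b)
for p in b: print(plane(w,p,.025)[:2],plane(w,p,.05)[:2])
cv2.imwrite("pics/c2.png",cv2.resize(w["img"][85:160,300:380,::-1],None,fx=7,fy=7,interpolation=2))
E
```

```text
[ 316   98   43   51 1471] [[314.8235 104.7059]
 [350.2941  96.8235]
 [360.2236 141.5059]
 [324.753  149.3882]]
[ 0.4349 -0.1485] [ 0.4353 -0.1496]
[ 0.4749 -0.1319] [ 0.4733 -0.1338]
[ 0.4976 -0.1804] [ 0.4949 -0.18  ]
[ 0.4566 -0.1977] [ 0.4559 -0.1965]
```

Emit:
jog_arm --pt "0.005 0.025 -0.015 0 0 0 0.5" --pt "0.005 0.035 -0.015 0 0 0 0.5" --pt "0 0 0 0 0 0 0.5" --pt "0 0 0 0 0 0 0.5"

```text
t: 2.75
eef_pos: [0.4629, -0.1793, 0.3672]
tool_rot: [-0.0, 0.638, 0.77, -0.001]
contact_force: [-0.2, -1.1, -0.0]
gripper_width: 0.502
grasp_force: 0.0
```

```bash
python3 - <<'E'
from h import *
z=np.load("w2.npz");w2={k:z[k] for k in z}
w=bot.read_camera("wrist");print(bot.get_obs()["eef_pos"],w["eye"],proj(w,(.465,-.17,.21)))
np.savez("w3.npz",**{k:np.array(w[k]) for k in w})
p=proj(w,(.465,-.17,.12)).astype(int);print(p)
y0=max(0,p[1]-60);x0=p[0]-55
a=cv2.resize(w2["img"][80:165,297:377,::-1],(400,425),interpolation=2)
b=cv2.resize(w["img"][y0:y0+119,x0:x0+112,::-1],(400,425),interpolation=2)
print(x0,y0);cv2.imwrite("pics/c3.png",np.hstack([a,b]))
E
```

```text
[ 0.46301332 -0.18020066  0.36763241] [ 0.45124089 -0.1109433   0.50793276] [320.03351866 209.41110858]
[319 190]
264 130
```

View pics/c3.png

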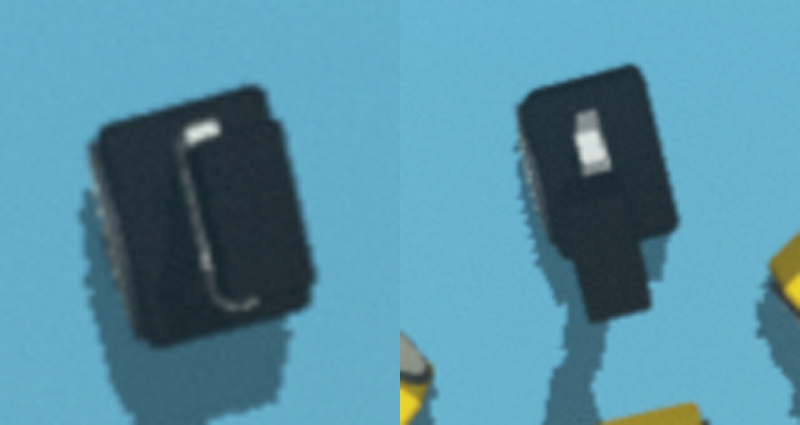

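Left crop: the gauge from nearly overhead, with the housing edges tilted about 12° in the image. Right crop: the tab ends at (590,322)–(650,305), which is wrist pixels (317,220)–(334,215).

```bash
python3 - <<'E'
from h import *
np.set_printoptions(precision=4,suppress=True)
L=lambda n:{k:v for k,v in np.load(n).items()}
w2,w3=L("w2.npz"),L("w3.npz");s,t=cams()
a=plane(w3,(317.2,220.2),.207);b=plane(w3,(334,215.4),.207);d=b-a
print(a,b,np.linalg.norm(d),np.degrees(np.arctan2(d[1],d[0])))
y=np.radians(22.5);print("tab",(a+b)[:2]/2+.013*np.array([-np.sin(y),np.cos(y)]))
# bracket line in w2 ~ x=0 plane edge, direct yaw
f=lambda x,y:(297+x/5,80+y/5)
for e in(((95,140),(135,335)),((270,120),(313,280)),((105,128),(250,88)),((160,345),(300,305))):
    p,q=[plane(w2,f(*v),.05)[:2] for v in e];v=q-p;print(np.degrees(np.arctan2(v[1],v[0]))%90)
mid=lambda w:0
print(tri([(s,(345,206)),(t,(389.5,273)),(w3,(322,211))]))
# shadow-free check: housing centre from w2 corners top face z=.05
q=[plane(w2,f(*v),.05)[:2] for v in((100,130),(262,88),(313,300),(150,345))];print(np.mean(q,0))
E
```

```text
[ 0.4646 -0.1792  0.207 ] [ 0.4764 -0.1731  0.207 ] 0.013260327285660945 27.115255074027278
tab [ 0.4655 -0.1642]
22.79375974018454
27.661517488550643
25.338974897793918
26.28788084206766
(array([ 0.4655, -0.1706,  0.2097]), [np.float64(0.0006584823856073514), np.float64(0.0007338698585642192), np.float64(0.0012637021948711004)])
[ 0.4657 -0.1648]
```

Tab is at about (0.4655, −0.165) with yaw about 25°. I'll align and descend with the jaws half open.

Emit:
jog_arm --pt "0.001 0.007 -0.02 0 0 0.125 0.5" --pt "0.0015 0.0075 -0.02 0 0 0.125 0.5" --pt "0 0 -0.025 0 0 0 0.5" --pt "0 0 -0.025 0 0 0 0.5" --pt "0 0 0 0 0 0 0.5" --pt "0 0 0 0 0 0 0.5"

```text
t: 3.4
eef_pos: [0.4661, -0.1655, 0.2782]
tool_rot: [0.0, 0.537, 0.843, -0.0]
contact_force: [0.6, -0.4, 0.8]
gripper_width: 0.5
grasp_force: 0.0
```

```bash
python3 - <<'E'
from h import *
np.set_printoptions(precision=4,suppress=True)
o=bot.get_obs();print(o["eef_pos"],R.as_euler(rot(o["tool_rot"]),"xyz",True))
w=bot.read_camera("wrist")
T=rot(o["tool_rot"]);e=o["eef_pos"]
print("eye",w["eye"],[proj(w,(.4655,-.165,h)) for h in(.207,.166)], [proj(w,e+T.apply([0,y,d])) for y,d in((0,0),(0,.08),(.02,.08))])
np.savez("w4.npz",**{k:np.array(w[k]) for k in w})
cv2.imwrite("pics/w4.png",w["img"][:,:,::-1])
E
```

```text
[ 0.4661 -0.1655  0.2782] [-179.9937    0.0082  115.0069]
eye [ 0.4381 -0.1023  0.4189] [array([313.1626, 254.7684]), array([313.6402, 235.251 ])] [array([312.5582, 314.0845]), array([313.8003, 251.1838]), array([348.9153, 251.2119])]
```

View pics/w4.png

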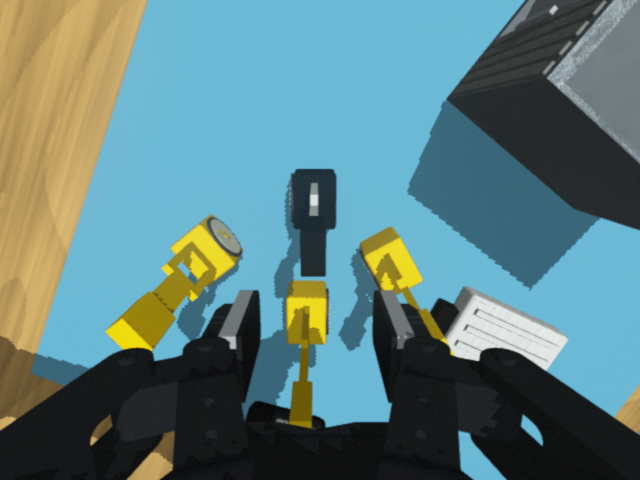

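The gauge is square to the jaws, with its tab centred at (313,262). Before descending I'll check the finger clearance to the yellow tabs.

```bash
python3 - <<'E'
from h import *
np.set_printoptions(precision=4,suppress=True)
s,t=cams();o=bot.get_obs();T=rot(o["tool_rot"])
for n,p in(("y1",(402,224.5)),("y2",(446,253)),("y3",(436,314)),("own",(389.5,273))):
    P=plane(t,p,.2);print(n,P,T.inv().apply(P-o["eef_pos"])[:2])
E
```

```text
y1 [ 0.5645 -0.1971  0.2   ] [-0.0701  0.0751]
y2 [ 0.508  -0.2852  0.2   ] [-0.126  -0.0134]
y3 [ 0.3866 -0.2629  0.2   ] [-0.0545 -0.114 ]
own [ 0.4656 -0.1715  0.2   ] [-0.0051 -0.0037]
```

Emit:
jog_arm --pt "0 0 -0.025 0 0 0 0.5" --pt "0 0 -0.03 0 0 0 0.5" --pt "0 0 -0.02 0 0 0 0.5" --pt "0 0 -0.01 0 0 0 0.5" --pt "0 0 0 0 0 0 0.5" --pt "0 0 0 0 0 0 0.3" --pt "0 0 0 0 0 0 0" --pt "0 0 0 0 0 0 0" --pt "0 0 0 0 0 0 0" --pt "0 0 0 0 0 0 0" --newtons 50

```text
t: 4.45
eef_pos: [0.4669, -0.1647, 0.1942]
tool_rot: [0.001, 0.536, 0.844, -0.0]
contact_force: [-2.3, -0.6, 5.9]
gripper_width: 0.147
grasp_force: 50.5
```

Emit:
jog_arm --pt "0 0 0 0 0 0 0" --pt "0 0 0 0 0 0 0"

```text
t: 4.65
eef_pos: [0.4668, -0.1647, 0.1942]
tool_rot: [0.001, 0.536, 0.844, -0.0]
contact_force: [-1.2, 0.5, 7.0]
gripper_width: 0.15
grasp_force: 50.5
```

Gripped; the opening of 0.15 matches the 14 mm tab. I'll lift straight up, check the hold, then move to a standoff in front of the slot, turning by −37°.

Emit:
jog_arm --pt "0 0 0.01 0 0 0 0" --pt "0 0 0.02 0 0 0 0" --pt "0 0 0.03 0 0 0 0" --pt "0 0 0.03 0 0 0 0" --pt "0 0 0.01 0 0 0 0" --pt "0 0 0 0 0 0 0" --pt "0 0 0 0 0 0 0"

```text
t: 5.35
eef_pos: [0.4653, -0.164, 0.2914]
tool_rot: [-0.001, 0.536, 0.844, -0.0]
contact_force: [0.2, 0.7, -3.7]
gripper_width: 0.152
grasp_force: 49.1
```

Emit:
jog_arm --pt "0.0 0.015 0 0 0 -0.05 0" --pt "0.0 0.025 0 0 0 -0.08 0" --pt "0.003 0.035 0 0 0 -0.09 0" --pt "0.003 0.035 0 0 0 -0.09 0" --pt "0.003 0.035 0 0 0 -0.09 0" --pt "0.003 0.035 0 0 0 -0.09 0" --pt "0.003 0.035 0 0 0 -0.08 0" --pt "0.001 0.025 0 0 0 -0.056 0" --pt "0 0.01 0 0 0 -0.02 0" --pt "0 0 0 0 0 0 0"

```text
t: 6.35
eef_pos: [0.4809, 0.0878, 0.2909]
tool_rot: [-0.001, 0.775, 0.632, -0.001]
contact_force: [-0.6, -0.5, -3.9]
gripper_width: 0.148
grasp_force: 49.1
```

Emit:
jog_arm --pt "0 0 0 0 0 0 0" --pt "0 0 0 0 0 0 0"

```text
t: 6.55
eef_pos: [0.4819, 0.0844, 0.2918]
tool_rot: [-0.0, 0.777, 0.63, -0.001]
contact_force: [-0.7, -0.7, -2.5]
gripper_width: 0.154
grasp_force: 49.1
```

```bash
python3 - <<'E'
from h import *
np.set_printoptions(precision=4,suppress=True)
o=bot.get_obs();print(o["eef_pos"],rot(o["tool_rot"]).as_euler("xyz",True),o["contact_force"])
cs={n:bot.read_camera(n) for n in("side","top")}
for n,c in cs.items():
    np.savez(n+"5.npz",**{k:np.array(c[k]) for k in c})
    p=proj(c,o["eef_pos"]-[0,0,.1]).astype(int);print(n,p,[proj(c,o["eef_pos"]-[0,0,h]) for h in(.084,.194)])
def crop(n,x0,y0,w,h): return cv2.resize(cs[n]["img"][y0:y0+h,x0:x0+w,::-1],(400,400*h//w),interpolation=2)
a=crop("side",190,190,150,180);b=crop("top",215,120,150,180)
cv2.imwrite("pics/c5.png",np.hstack([a,b]))
E
```

```text
[0.4819 0.0844 0.2918] [-179.9275    0.0534   78.0612] [-0.7359 -0.6595 -2.5486]
side [310 282] [array([310.3134, 277.6944]), array([310.4126, 306.2927])]
top [262 262] [array([261.3281, 262.1249]), array([267.7789, 266.7994])]
```

View pics/c5.png

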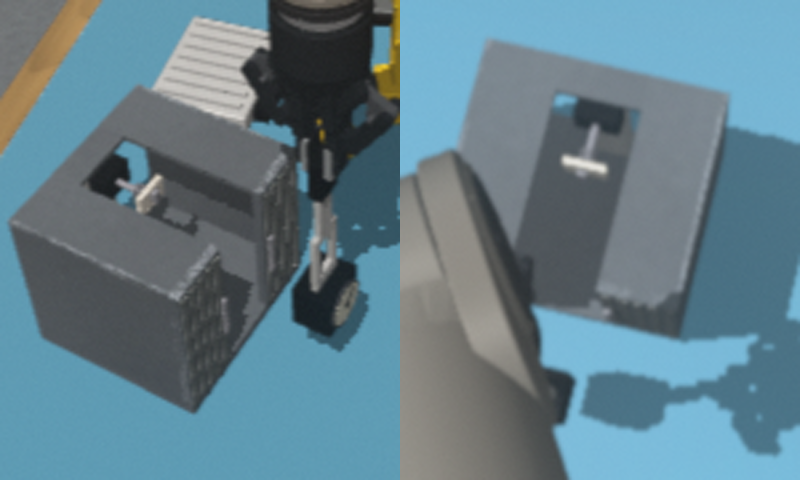

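Both views show the gauge held upright, with its dial facing away from the cabinet and aligned with the slot. The pad is at side crop (150,190) and top crop (585,162). I'll triangulate the pad by colour mask for a rough hook place.

```bash
python3 - <<'E'
from h import *
np.set_printoptions(precision=4,suppress=True)
L=lambda n:{k:v for k,v in np.load(n).items()}
s,t=L("side5.npz"),L("top5.npz")
C=np.array([.6488,.0503]);a=np.radians(-11.9);ex=np.array([np.cos(a),np.sin(a)]);ey=np.array([-ex[1],ex[0]])
cab=lambda P:np.array([(P[:2]-C)@ex,(P[:2]-C)@ey,P[2]])
def white(c,x0,y0,x1,y1):
    g=c["img"].astype(int);m=np.zeros(g.shape[:2],np.uint8);m[y0:y1,x0:x1]=((g.min(2)>140)&(g[...,0]>g[...,2]+5))[y0:y1,x0:x1]
    n,l,st,ce=cv2.connectedComponentsWithStats(m);i=1+np.argmax(st[1:,4]);cs,_=cv2.findContours((l==i).astype(np.uint8),0,1)
    return st[i],ce[i],cs[0][:,0]
ss=white(s,225,240,265,285);tt=white(t,265,165,305,200)
print(ss[:2],"\n",ss[2].T,"\n",tt[:2],"\n",tt[2].T)
P,e=tri([(s,ss[1]),(t,tt[1])]);print(cab(P),e)
# what projections a pad at mean place would give
for dx in(0,):
  for dz in(-.008,0,.008):
    pts=[(x,y,.15+dz+z) for x in(.010,) for y in(-.018,.018) for z in(-.012,.012)]
    W=lambda p:np.r_[C+ex*p[0]+ey*p[1],p[2]]
    print(dz,[proj(s,W(p)).round(1).tolist() for p in pts],[proj(t,W(p)).round(1).tolist() for p in pts])
E
```

```text
(array([241, 256,   9,  10,  31], dtype=int32), array([244.7097, 260.6452])) 
 [[248 247 246 245 244 243 242 241 241 241 242 243 244 245 246 246 247 248
  249 249]
 [256 257 258 259 260 261 262 263 264 265 265 264 263 262 261 260 259 258
  257 256]] 
 (array([276, 179,  16,   6,  37], dtype=int32), array([283.7838, 181.3243])) 
 [[277 276 277 278 279 280 281 282 283 284 285 286 287 288 289 289 290 291
  291 291 291 290 289 288 287 286 285 284 283 282 281 280 279 278]
 [179 180 181 181 181 181 181 181 182 182 182 183 183 183 184 183 182 183
  184 183 182 182 182 181 181 181 181 181 180 180 181 180 179 179]]
[0.011  0.0008 0.1684] [np.float64(0.0009357142303107733), np.float64(0.0009357142303109539)]
-0.008 [[251.2, 266.0], [250.3, 259.7], [243.1, 275.7], [242.1, 269.4]] [[293.3, 187.8], [292.6, 185.0], [277.5, 184.3], [276.4, 181.4]]
0 [[250.9, 263.9], [250.0, 257.6], [242.8, 273.6], [241.7, 267.3]] [[293.1, 186.9], [292.4, 184.1], [277.1, 183.3], [276.0, 180.4]]
0.008 [[250.6, 261.8], [249.7, 255.4], [242.4, 271.5], [241.4, 265.2]] [[292.8, 186.0], [292.1, 183.1], [276.8, 182.4], [275.7, 179.4]]
```

Emit:
jog_arm --pt "0.0005 0.001 -0.012 0 0 0 0" --pt "0 0 -0.0155 0 0 0 0" --pt "0 0 0 0 0 0 0" --pt "0 0 0 0 0 0 0" --pt "0 0 0 0 0 0 0"

```text
t: 7.15
eef_pos: [0.483, 0.0869, 0.2655]
tool_rot: [0.0, 0.776, 0.63, 0.0]
contact_force: [0.0, 0.1, -2.8]
gripper_width: 0.153
grasp_force: 49.2
```

The bright band is the pad's top face, at cabinet x≈11 mm, z≈0.168, so the hook seems about 6 mm high and near mean depth. I enter with the underside at about 71 mm, so the rim is at about 0.177, clear of the lip top at about 0.1675.

Emit:
jog_arm --pt "0.01 -0.0022 0 0 0 0 0" --pt "0.0196 -0.0042 0 0 0 0 0" --pt "0.0196 -0.0041 0 0 0 0 0" --pt "0.0196 -0.0041 0 0 0 0 0" --pt "0.0196 -0.0041 0 0 0 0 0" --pt "0.0196 -0.0041 0 0 0 0 0" --pt "0.0196 -0.0041 0 0 0 0 0" --pt "0.0098 -0.0021 0 0 0 0 0" --pt "0 0 0 0 0 0 0" --pt "0 0 0 0 0 0 0"

```text
t: 8.15
eef_pos: [0.6195, 0.0581, 0.2649]
tool_rot: [-0.0, 0.776, 0.63, -0.0]
contact_force: [-0.3, 0.0, -2.9]
gripper_width: 0.152
grasp_force: 49.2
```

```bash
cat >> h.py <<'E'
C=np.array([.6488,.0503]);_a=np.radians(-11.9);ex=np.array([np.cos(_a),np.sin(_a)]);ey=np.array([-ex[1],ex[0]])
cab=lambda P:np.array([(P[:2]-C)@ex,(P[:2]-C)@ey,P[2]])
W=lambda p:np.r_[C+ex*p[0]+ey*p[1],p[2]]
E
python3 - <<'E'
from h import *
np.set_printoptions(precision=4,suppress=True)
o=bot.get_obs();f=o["contact_force"];print(cab(o["eef_pos"]),rot(o["tool_rot"]).as_euler("xyz",True),f[:2]@ex,f[:2]@ey,f[2])
c=bot.read_camera("side");np.savez("side6.npz",**{k:np.array(c[k]) for k in c})
cv2.imwrite("pics/s6.png",c["img"][:,:,::-1])
E
```

```text
[-0.0303  0.0016  0.2649] [-179.9525   -0.0023   78.1534] -0.3403987637491583 -0.06325283419932558 -2.86031945141846
```

No contact inside the slot. Now I'll creep toward the pad.

Emit:
jog_arm --pt "0.0049 -0.001 0 0 0 0 0" --pt "0.0049 -0.001 0 0 0 0 0" --pt "0.0049 -0.0011 0 0 0 0 0" --pt "0.0049 -0.001 0 0 0 0 0" --pt "0.002 -0.0004 0 0 0 0 0" --pt "0 0 0 0 0 0 0" --pt "0 0 0 0 0 0 0"

```text
t: 8.9
eef_pos: [0.6415, 0.0535, 0.265]
tool_rot: [-0.0, 0.776, 0.63, -0.0]
contact_force: [0.2, -0.6, -3.7]
gripper_width: 0.151
grasp_force: 49.2
```

Emit:
jog_arm --pt "0.002 -0.0004 0 0 0 0 0" --pt "0.002 -0.0004 0 0 0 0 0" --pt "0 0 0 0 0 0 0" --pt "0 0 0 0 0 0 0"

```text
t: 9.3
eef_pos: [0.6456, 0.0526, 0.2651]
tool_rot: [-0.0, 0.776, 0.63, 0.0]
contact_force: [0.4, 0.2, -2.9]
gripper_width: 0.147
grasp_force: 49.2
```

Emit:
jog_arm --pt "0.002 -0.0004 0 0 0 0 0" --pt "0.001 -0.0002 0 0 0 0 0" --pt "0 0 0 0 0 0 0" --pt "0 0 0 0 0 0 0"

```text
t: 9.7
eef_pos: [0.6486, 0.052, 0.2651]
tool_rot: [-0.0, 0.776, 0.63, -0.0]
contact_force: [-0.7, 0.2, -3.0]
gripper_width: 0.153
grasp_force: 49.2
```

Emit:
jog_arm --pt "0.002 -0.0004 0 0 0 0 0" --pt "0 0 0 0 0 0 0" --pt "0 0 0 0 0 0 0"

```text
t: 10.0
eef_pos: [0.6506, 0.0515, 0.2651]
tool_rot: [-0.0, 0.776, 0.63, -0.0]
contact_force: [-0.0, 0.2, -3.4]
gripper_width: 0.154
grasp_force: 49.2
```

Emit:
jog_arm --pt "0.002 -0.0004 0 0 0 0 0" --pt "0 0 0 0 0 0 0" --pt "0 0 0 0 0 0 0"

```text
t: 10.3
eef_pos: [0.6527, 0.0511, 0.2651]
tool_rot: [-0.0, 0.776, 0.63, 0.0]
contact_force: [0.2, 0.1, -3.8]
gripper_width: 0.149
grasp_force: 49.2
```

Emit:
jog_arm --pt "0.002 -0.0004 0 0 0 0 0" --pt "0 0 0 0 0 0 0" --pt "0 0 0 0 0 0 0"

```text
t: 10.6
eef_pos: [0.6545, 0.0508, 0.265]
tool_rot: [-0.0, 0.776, 0.63, -0.0]
contact_force: [-0.9, 0.3, -4.1]
gripper_width: 0.148
grasp_force: 49.2
```

Emit:
jog_arm --pt "0.001 -0.0002 0 0 0 0 0" --pt "0 0 0 0 0 0 0" --pt "0 0 0 0 0 0 0"

```text
t: 10.9
eef_pos: [0.6552, 0.0507, 0.2649]
tool_rot: [-0.0, 0.776, 0.63, -0.0]
contact_force: [-3.3, 0.0, -3.3]
gripper_width: 0.145
grasp_force: 49.4
```

Emit:
jog_arm --pt "0.001 -0.0002 0 0 0 0 0" --pt "0 0 0 0 0 0 0" --pt "0 0 0 0 0 0 0"

```text
t: 11.2
eef_pos: [0.6563, 0.0505, 0.2649]
tool_rot: [-0.0, 0.776, 0.63, -0.0]
contact_force: [-2.3, 1.1, -2.7]
gripper_width: 0.15
grasp_force: 49.4
```

Emit:
jog_arm --pt "0.001 -0.0002 0 0 0 0 0" --pt "0 0 0 0 0 0 0" --pt "0 0 0 0 0 0 0"

```text
t: 11.5
eef_pos: [0.6574, 0.0502, 0.2649]
tool_rot: [-0.0, 0.776, 0.63, -0.0]
contact_force: [-3.1, 0.8, -2.9]
gripper_width: 0.148
grasp_force: 49.5
```

Pad contact came near x=0.6546, as predicted, with spring-like stiffness. Press on to about 6.5 mm.

Emit:
jog_arm --pt "0.001 -0.0002 0 0 0 0 0" --pt "0.001 -0.0002 0 0 0 0 0" --pt "0 0 0 0 0 0 0" --pt "0 0 0 0 0 0 0"

```text
t: 11.9
eef_pos: [0.6593, 0.0498, 0.265]
tool_rot: [-0.0, 0.776, 0.63, -0.0]
contact_force: [-5.2, 0.1, -2.9]
gripper_width: 0.149
grasp_force: 49.8
```

Emit:
jog_arm --pt "0.001 -0.0002 0 0 0 0 0" --pt "0.001 -0.0002 0 0 0 0 0" --pt "0 0 0 0 0 0 0" --pt "0 0 0 0 0 0 0"

```text
t: 12.3
eef_pos: [0.6611, 0.0495, 0.2649]
tool_rot: [-0.0, 0.776, 0.63, -0.0]
contact_force: [-5.4, 1.7, -2.8]
gripper_width: 0.148
grasp_force: 50.1
```

```bash
cat > st.py <<'E'
from h import *
np.set_printoptions(precision=4,suppress=True)
o=bot.get_obs();f=o["contact_force"];print(cab(o["eef_pos"]),rot(o["tool_rot"]).as_euler("xyz",True),f[:2]@ex,f[:2]@ey,f[2],o["torque"])
E
python3 st.py
```

```text
[0.0122 0.0018 0.2649] [-179.9246    0.0115   78.1466] -5.60567221066536 0.552093024799564 -2.8325016677177426 [ 0.3157  1.7308 -0.0321]
```

Emit:
jog_arm --pt "0.0007 -0.0002 0 0 0 0 0" --pt "0 0 0 0 0 0 0"

```text
t: 12.5
eef_pos: [0.6617, 0.0493, 0.2649]
tool_rot: [-0.001, 0.776, 0.63, -0.001]
contact_force: [-6.4, 0.8, -2.9]
gripper_width: 0.149
grasp_force: 50.2
```

Emit:
jog_arm --pt "0 0 0 0 0 0 0" --pt "0 0 0 0 0 0 0"

```text
t: 12.7
eef_pos: [0.6616, 0.0494, 0.2649]
tool_rot: [-0.001, 0.776, 0.63, -0.001]
contact_force: [-6.4, 1.8, -2.2]
gripper_width: 0.149
grasp_force: 50.2
```

Emit:
jog_arm --pt "0 0 -0.002 0 0 0 0" --pt "0 0 -0.001 0 0 0 0" --pt "0 0 0 0 0 0 0"

```text
t: 13.0
eef_pos: [0.6616, 0.0495, 0.2618]
tool_rot: [-0.001, 0.776, 0.63, -0.001]
contact_force: [-6.4, 0.4, -3.2]
gripper_width: 0.151
grasp_force: 50.2
```

Emit:
jog_arm --pt "0 0 -0.0015 0 0 0 0" --pt "0 0 -0.0015 0 0 0 0" --pt "0 0 0 0 0 0 0"

```text
t: 13.3
eef_pos: [0.6615, 0.0495, 0.2587]
tool_rot: [-0.001, 0.776, 0.63, -0.001]
contact_force: [-4.9, 1.7, -3.5]
gripper_width: 0.147
grasp_force: 50.1
```

Emit:
jog_arm --pt "0 0 -0.001 0 0 0 0" --pt "0 0 -0.001 0 0 0 0" --pt "0 0 0 0 0 0 0"

```text
t: 13.6
eef_pos: [0.6616, 0.0496, 0.2569]
tool_rot: [-0.001, 0.776, 0.63, -0.001]
contact_force: [-5.3, 2.2, -3.6]
gripper_width: 0.149
grasp_force: 50.2
```

Emit:
jog_arm --pt "0 0 -0.001 0 0 0 0" --pt "0 0 -0.001 0 0 0 0" --pt "0 0 0 0 0 0 0"

```text
t: 13.9
eef_pos: [0.6615, 0.0496, 0.2548]
tool_rot: [-0.001, 0.776, 0.63, -0.001]
contact_force: [-6.6, 1.1, -3.0]
gripper_width: 0.15
grasp_force: 50.1
```

Emit:
jog_arm --pt "0 0 -0.001 0 0 0 0" --pt "0 0 -0.001 0 0 0 0" --pt "0 0 0 0 0 0 0"

```text
t: 14.2
eef_pos: [0.6615, 0.0495, 0.2528]
tool_rot: [-0.001, 0.776, 0.63, -0.001]
contact_force: [-5.9, 1.3, -2.6]
gripper_width: 0.148
grasp_force: 50.1
```

Emit:
jog_arm --pt "0 0 -0.001 0 0 0 0" --pt "0 0 -0.001 0 0 0 0" --pt "0 0 0 0 0 0 0"

```text
t: 14.5
eef_pos: [0.6615, 0.0495, 0.2508]
tool_rot: [-0.001, 0.776, 0.63, -0.001]
contact_force: [-5.7, 1.3, -2.2]
gripper_width: 0.149
grasp_force: 50.1
```

Emit:
jog_arm --pt "0 0 -0.001 0 0 0 0" --pt "0 0 0 0 0 0 0" --pt "0 0 0 0 0 0 0"

```text
t: 14.8
eef_pos: [0.6615, 0.0496, 0.2498]
tool_rot: [-0.001, 0.776, 0.63, -0.001]
contact_force: [-6.0, 2.2, -2.6]
gripper_width: 0.153
grasp_force: 50.0
```

Emit:
jog_arm --pt "0 0 -0.001 0 0 0 0" --pt "0 0 0 0 0 0 0" --pt "0 0 0 0 0 0 0"

```text
t: 15.1
eef_pos: [0.6617, 0.0496, 0.2492]
tool_rot: [-0.001, 0.776, 0.63, -0.0]
contact_force: [-6.6, 1.6, -0.6]
gripper_width: 0.152
grasp_force: 50.3
```

Emit:
jog_arm --pt "0 0 -0.001 0 0 0 0" --pt "0 0 0 0 0 0 0" --pt "0 0 0 0 0 0 0"

```text
t: 15.4
eef_pos: [0.6619, 0.0497, 0.2491]
tool_rot: [-0.0, 0.776, 0.63, -0.0]
contact_force: [-7.3, 0.6, 2.2]
gripper_width: 0.146
grasp_force: 51.0
```

Emit:
jog_arm --pt "0 0 -0.0005 0 0 0 0" --pt "0 0 0 0 0 0 0" --pt "0 0 0 0 0 0 0"

```text
t: 15.7
eef_pos: [0.662, 0.0497, 0.249]
tool_rot: [-0.0, 0.776, 0.63, 0.0]
contact_force: [-7.9, 1.2, 4.9]
gripper_width: 0.148
grasp_force: 51.5
```

Rim contact at 0.2492 agrees with the hook height seen. I'll relieve the overload, then ease back 3 mm: if the lip catches the bracket, Fx drops faster than the spring rate.

Emit:
jog_arm --pt "0 0 0.001 0 0 0 0" --pt "-0.001 0.0002 0 0 0 0 0" --pt "0 0 0 0 0 0 0"

```text
t: 16.0
eef_pos: [0.6612, 0.0497, 0.2492]
tool_rot: [-0.0, 0.776, 0.63, 0.0]
contact_force: [-6.3, 1.6, -0.1]
gripper_width: 0.149
grasp_force: 50.2
```

Emit:
jog_arm --pt "-0.001 0.0002 0 0 0 0 0" --pt "0 0 0 0 0 0 0"

```text
t: 16.2
eef_pos: [0.6605, 0.0498, 0.2492]
tool_rot: [0.0, 0.776, 0.63, 0.0]
contact_force: [-5.4, 1.2, -0.3]
gripper_width: 0.151
grasp_force: 50.1
```

Emit:
jog_arm --pt "-0.001 0.0002 0 0 0 0 0" --pt "0 0 0 0 0 0 0"

```text
t: 16.4
eef_pos: [0.6597, 0.0499, 0.2492]
tool_rot: [0.0, 0.776, 0.63, 0.001]
contact_force: [-4.8, 0.1, 1.5]
gripper_width: 0.153
grasp_force: 50.1
```

Emit:
jog_arm --pt "-0.001 0.0002 0 0 0 0 0" --pt "0 0 0 0 0 0 0"

```text
t: 16.6
eef_pos: [0.6589, 0.0501, 0.2492]
tool_rot: [0.0, 0.776, 0.63, 0.001]
contact_force: [-2.7, 1.5, 2.5]
gripper_width: 0.149
grasp_force: 50.1
```

Emit:
jog_arm --pt "-0.001 0.0002 0 0 0 0 0" --pt "0 0 0 0 0 0 0"

```text
t: 16.8
eef_pos: [0.6582, 0.0501, 0.2492]
tool_rot: [0.001, 0.776, 0.63, 0.001]
contact_force: [-0.9, 0.4, 2.1]
gripper_width: 0.149
grasp_force: 49.9
```

Emit:
jog_arm --pt "-0.0005 0.0001 0 0 0 0 0" --pt "0 0 0 0 0 0 0"

```text
t: 17.0
eef_pos: [0.6579, 0.0501, 0.2492]
tool_rot: [0.001, 0.776, 0.63, 0.001]
contact_force: [1.5, 1.4, 1.6]
gripper_width: 0.149
grasp_force: 49.9
```

The lip caught it: Fx turned positive near 4 mm of press, so the bracket is seated. I'll neutralise, ease the grip, open gently and look with the last picture.

Emit:
jog_arm --pt "0.0003 0 0.0003 0 0 0 0" --pt "0 0 0 0 0 0 0" --pt "0 0 0 0 0 0 0" --newtons 20

```text
t: 17.3
eef_pos: [0.6577, 0.0501, 0.2492]
tool_rot: [0.0, 0.776, 0.63, 0.001]
contact_force: [1.9, -0.1, 1.8]
gripper_width: 0.15
grasp_force: 49.8
```

Emit:
jog_arm --pt "0 0 0 0 0 0 0.15" --pt "0 0 0 0 0 0 0.17" --pt "0 0 0 0 0 0 0.19" --pt "0 0 0 0 0 0 0.21" --pt "0 0 0 0 0 0 0.24" --pt "0 0 0 0 0 0 0.27" --pt "0 0 0 0 0 0 0.3" --pt "0 0 0 0 0 0 0.35" --pt "0 0 0 0 0 0 0.4" --pt "0 0 0 0 0 0 0.4"

```text
t: 18.3
eef_pos: [0.6571, 0.0503, 0.2489]
tool_rot: [0.0, 0.776, 0.63, 0.0]
contact_force: [-0.6, 0.3, -0.8]
gripper_width: 0.4
grasp_force: 0.0
```

```bash
python3 st.py; python3 - <<'E'
from h import *
cs={n:bot.read_camera(n)["img"][:,:,::-1] for n in("side","wrist")}
a=cv2.resize(cs["side"][190:350,185:325],(400,457),interpolation=2);b=cv2.resize(cs["wrist"],(400,300))
out=np.zeros((457,800,3),np.uint8);out[:,:400]=a;out[:300,400:]=b
cv2.imwrite("pics/c7.png",out)
E
```

```text
[0.0081 0.0017 0.2489] [179.9983  -0.0019  78.1383] -0.7059491037085114 0.20365852981317267 -0.7541472293313249 [-0.0045 -0.0043  0.0186]
```

View pics/c7.png

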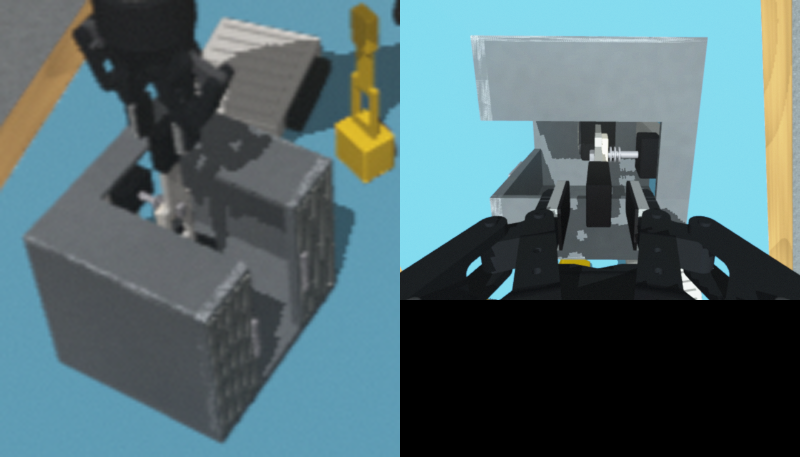

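The last picture shows the gauge hanging on the hook at side crop (175,215). Its tab stands free midway between the open fingers at wrist view (598,195). I'll retreat straight up.

Emit:
jog_arm --pt "0 0 0.005 0 0 0 0.4" --pt "0 0 0.01 0 0 0 0.4" --pt "0 0 0.02 0 0 0 0.4" --pt "0 0 0.03 0 0 0 0.4" --pt "0 0 0.03 0 0 0 0.4" --pt "0 0 0.03 0 0 0 0.4" --pt "0 0 0 0 0 0 0.4" --pt "0 0 0 0 0 0 0.4"

```text
t: 19.2
eef_pos: [0.6574, 0.0505, 0.3754]
tool_rot: [0.001, 0.776, 0.63, 0.001]
contact_force: [0.2, -0.0, -0.0]
gripper_width: 0.402
grasp_force: 0.0
```

```bash
python3 - <<'E'
from h import *
np.set_printoptions(precision=4,suppress=True)
o=bot.get_obs();print(o["t"],o["eef_pos"],o["contact_force"])
w=bot.read_camera("wrist")
# tab expected at cab x~.0085,y~.0017, top z = .2492-.194+.207
P=W((.0085,.0017,.262));p=proj(w,P);c,st,_=blob(w,p,60,60);print("expected tab top",p,"dark blob",st,cv2.minAreaRect(c))
E
```

```text
19.2 [0.6574 0.0505 0.3754] [ 0.1961 -0.0091 -0.0361]
expected tab top [314.8043 237.2604] dark blob [ 295  177   41   79 1978] ((315.0, 216.0), (78.0, 40.0), 90.0)
```

The tab is still upright where expected: the dark blob is at column 315, square to the tool. The arm is clear and free of force, so I'm handing in.

```bash
python3 -c "
from station import bot
print(bot.hand_in())"
```

```text
the job is handed in; nothing more can be done
None
```

The boost gauge hangs behind the hook's lip with its dial facing out of the slot, and I handed it in at about 19 s with the arm clear; measured forces never exceeded about 10 N, I saw no sign of contact with the cabinet, and no verdict was returned.

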